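# Find the blocked seam-test pump and put it out of service

### The job

One of the three hand air pumps in the test stand is blocked. Press the plungers straight down along their leaning pumps: a clear one goes with light, even force and is to be left pushed fully home; if one stiffens part-way, do not force it but let go of it, and put that pump out of service by sliding the flat plate from its holder upright and fully home into the slot in front of it, on the robot's side. Leave the other things on the bench where they are.

Things in the scene. Friction and masses are not known exactly. Their poses are not given: they have to be found in the camera images.
- stand: Fixed test stand: grey base 130 x 320 x 70 mm (own x, y, z), 190 mm before it (own x -190, robot side) a slotted grey block 50 x 320 x 90 mm. Origin under the base centre; x away from the robot at yaw 0, z up. Three like pumps rise from the base top at x 0, y +95, 0, -95 mm, leaning 35 deg from vertical towards own -x (the robot); barrels 32 mm thick (collar 40), 75 mm long. One is blocked, unseen which.
- handle (a point): Middle of the stand's fixed steel carrying handle: a 12 mm round bar, 332 mm long along the stand's y, over the pumps at stand x -43 mm, 246 mm above the bench, on a post at each end. It is in the way of a tool pointing straight down at the knobs: lean the tool as the pumps lean.
- knob1 (a point): Centre of the flat top face of the left (the stand's +y side) pump's black plunger knob (36 mm across, 10 mm thick). z points out of the pump along the plunger (35 deg from vertical, leaning towards the stand's -x); pressing moves it along -z. y is the stand's y. Moves with the plunger.
- plunger1 (a joint): Travel of the left plunger, m: 0 fully out, 0.040 fully home at a hard stop. Starts at 0 to 0.006, stays where left. A clear pump resists with a steady 5 N or so all the way; the blocked one is the same at first, but from 16 mm on stiffens by 1.1 N per mm and springs part-way back when let go. More than 22 N on a plunger short of home damages the pump.
- slot1 (a point): Centre of the mouth of the slot in front of the left (the stand's +y side) pump, in the rack block's top face, 90 mm above the bench; axes as the stand's. Slot 8.5 mm (x) by 52.5 mm (y), 50 mm deep, mouth edges chamfered 2 mm. It takes the out-of-service plate, upright.
- knob2 (a point): Centre of the flat top face of the middle pump's black plunger knob (36 mm across, 10 mm thick). z points out of the pump along the plunger (35 deg from vertical, leaning towards the stand's -x); pressing moves it along -z. y is the stand's y. Moves with the plunger.
- plunger2 (a joint): Travel of the middle plunger, m: 0 fully out, 0.040 fully home at a hard stop. Starts at 0 to 0.006, stays where left. A clear pump resists with a steady 5 N or so all the way; the blocked one is the same at first, but from 16 mm on stiffens by 1.1 N per mm and springs part-way back when let go. More than 22 N on a plunger short of home damages the pump.
- slot2 (a point): Centre of the mouth of the slot in front of the middle pump, in the rack block's top face, 90 mm above the bench; axes as the stand's. Slot 8.5 mm (x) by 52.5 mm (y), 50 mm deep, mouth edges chamfered 2 mm. It takes the out-of-service plate, upright.
- knob3 (a point): Centre of the flat top face of the right (the stand's -y side) pump's black plunger knob (36 mm across, 10 mm thick). z points out of the pump along the plunger (35 deg from vertical, leaning towards the stand's -x); pressing moves it along -z. y is the stand's y. Moves with the plunger.
- plunger3 (a joint): Travel of the right plunger, m: 0 fully out, 0.040 fully home at a hard stop. Starts at 0 to 0.006, stays where left. A clear pump resists with a steady 5 N or so all the way; the blocked one is the same at first, but from 16 mm on stiffens by 1.1 N per mm and springs part-way back when let go. More than 22 N on a plunger short of home damages the pump.
- slot3 (a point): Centre of the mouth of the slot in front of the right (the stand's -y side) pump, in the rack block's top face, 90 mm above the bench; axes as the stand's. Slot 8.5 mm (x) by 52.5 mm (y), 50 mm deep, mouth edges chamfered 2 mm. It takes the out-of-service plate, upright.
- plate_mid (a point): Centre, half-way up, of the loose plate, 99 mm tall: aluminium blade 6 mm thick (own x), 50 mm wide (own y), 75 mm tall, with a wooden grip bar on top 14 mm (x) by 50 mm (y), 24 mm tall, its centre 37.5 mm above this point; lower edge 49.5 mm below this point. Own z up. About 0.1 kg. Starts upright, loose, 25 mm deep in the holder. Either way round fits.
- holder: Fixed wooden block 50 x 80 x 40 mm (own x, y, z), origin under its centre, with the slot the plate stands in at the start (slot along own y). Stands to the left or the right of the stand.
- tin: Bystander: plain steel can, 66 mm across, 90 mm tall, loose; origin under its centre. Stands on the side of the stand where the holder is not.
- roller: Bystander: seam roller with wooden handle, lying, about 185 mm long, 28 mm high; origin under the middle of the handle, own x along it.
- scraper: Bystander: scraper lying flat, about 200 mm long; own x along it.
There are look-alikes about, which are no part of the job. Leave any blue, purple or yellow look-alike of the part that bears plate_mid alone.

How it is judged:
By the outcome, as a careful person would: the job done as asked, in the order asked, and still so for the second after the job is handed in, with the robot touching nothing.
It also fails if it takes over 64 s, if anything falls off the work surface, if the arm or the gripper's body presses on something with over 40 N, if the wrist force passes 120 N, or if a joint passes its speed limit or range.

### The arm

A 6-joint arm with a two-finger parallel gripper is mounted at the origin on the work surface. World frame = base frame: x ahead of the robot, y to its left, z up, the work surface at z = 0. Lengths are in m, angles in rad, forces in N, time in s.
With the tool pointing down it reaches from about 0.35 to 1 m from the base axis. Payload 7.1 kg.
Tool frame: the origin (TCP) lies midway between the tips of the shut fingers; the grasp point (between the pads) lies 19 mm behind it; z points along the fingers, y is the line along which they close (so a half turn about z gives the same grasp; the last joint's range is limited). The gripper opens to 85 mm and grips with 20 to 120 N. Pads are 22 mm wide; open, the fingers measure 114 mm over their backs; the gripper's body (76 mm by 85 mm) begins 54 mm behind the grasp point. The pads swing forward as they close: fully open they stand 13 mm farther back than shut.
Start: joints at [1.246, 0.423, 1.63, -0, 1.089, -0.019], TCP at [0.188, 0.596, 0.231] pointing down, gripper open.
Joint ranges: [-3, 3], [-0.9, 2.11], [0.09, 2.58], [-1.31, 4.45], [0.11, 2.69], [-2.54, 2.54]. Speed limits (rad/s): [2.39, 2.39, 3.01, 3.14, 3.14, 3.14].

### API

Orientations are given as a rotation vector (axis times angle).
In Python, from rig import manip gives the robot as it stands. The module is installed in compiled form; this text tells all that it offers. Calls block until the motion is done:
- manip.move_to(position, orientation): joint-space move of the TCP to a pose.
- manip.servo_line(position, orientation=None, rate=0.15): straight line of the TCP; orientation=None keeps the orientation; rate is the mean speed in m/s.
- manip.set_joints(angles): joint-space move.
- manip.command_gripper(opening, f_grip=None): finger opening in m; f_grip is the grip in N (None keeps the last); returns when the fingers have stopped.
- manip.hold(seconds).
- manip.solve_ik(position, orientation): joint angles nearest the present ones, or None.
- manip.camera(name): name is "scene" or "top"; returns a dict with "image" (384x512x3 uint8, red, green, blue), "fx", "fy", "cx", "cy" (pixels), "cam_to_world" (4x4, takes a point from camera to world coordinates). Camera axes: x right, y down, z forward; pixel columns grow to the right and rows downward; lengths in m; the calibration is good to about 2 mm. A picture is of the moment at which its call begins. There is no depth.
A pose or a line that the arm cannot do raises manip.IKError and nothing moves.
- manip.sign_off(): hands the job in; it is judged then, once.
Readings, each from a call of its own:
- manip.get_time(): time.
- manip.get_joint_positions(): joint angles.
- manip.get_joint_vel(): joint speeds.
- manip.get_tau(): joint torques, N m.
- manip.get_position(): TCP position.
- manip.get_ee_rot(): TCP orientation.
- manip.get_contact_force(): force on the tool from outside, world axes, zero at the start.
- manip.get_torque(): the same for the moment, N m.
- manip.get_width(): finger opening in m.
- manip.get_grip_force(): force on a finger pad.
Only numpy, scipy, OpenCV 4.12 (cv2) and the standard library are available. Lean on these libraries where they do the work, as an engineer would, in place of code of your own. Each camera call takes 0.05 s, during which the arm holds its last target. There are 200 camera calls.

## Working session

There is one attempt and no reset: what is moved stays moved. The work goes in short steps, each a Python script; the robot and the scene stay as the last script left them, time stands still between calls to the robot, and variables do not carry over. Pictures are saved under pics/ and viewed, at most 10 in all, crops included, and the job is handed in when it is done.

```bash
mkdir -p pics; python3 - <<'E'
from rig import manip
import cv2,numpy as np
for n in("scene","top"):
    c=manip.camera(n); cv2.imwrite(f"pics/{n}0.png",cv2.resize(c["image"][:,:,::-1],(800,600),interpolation=cv2.INTER_CUBIC))
    np.savez(f"{n}0.npz",**c)
    print(n,c["fx"],c["fy"],c["cx"],c["cy"]);print(np.round(c["cam_to_world"],4))
print(manip.get_time(),manip.get_ee_rot())
E
```

```text
scene 433.11853762517813 433.11853762517813 250.97971077426737 192.9687080743832
[[ 0.1972  0.514  -0.8348  1.4564]
 [ 0.9803 -0.1012  0.1693 -0.2003]
 [ 0.0025 -0.8518 -0.5239  0.7397]
 [ 0.      0.      0.      1.    ]]
top 379.04786143828335 379.04786143828335 252.31179496877945 184.76621061215738
[[ 0.0149 -0.9885  0.1507  0.3978]
 [-0.9992 -0.0093  0.0377 -0.0159]
 [-0.0359 -0.1511 -0.9879  1.1823]
 [ 0.      0.      0.      1.    ]]
0.1 [-4.78399587e-01 -3.10470820e+00  2.14605478e-03]
```

View pics/scene0.png

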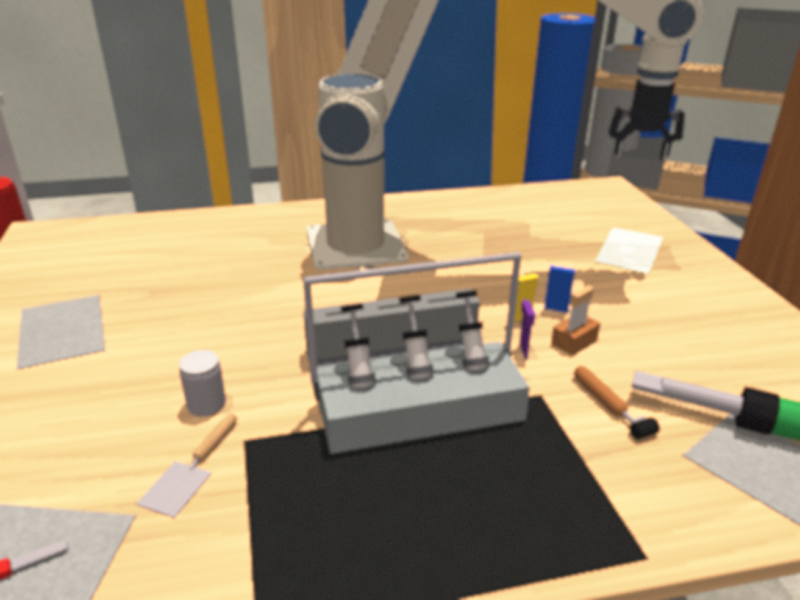

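View pics/top0.png

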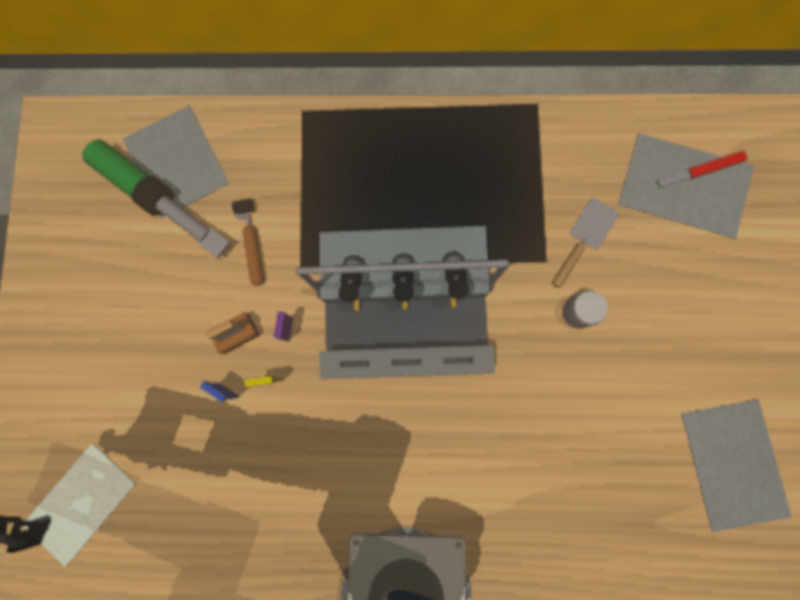

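The scene shows the stand mid-bench, its handle over three pumps. The plate candidates in the top view are:
- blue at (215,390)
- yellow at (258,381)
- purple at (283,325)
- grey blade with a wooden grip, in the brown holder, at (232,333)

The grey one fits: aluminium blade, wooden grip, standing in the holder. I'll confirm it in an enlarged crop.

```bash
python3 - <<'E'
import cv2,numpy as np
t=np.load("top0.npz")["image"][:,:,::-1]; s=np.load("scene0.npz")["image"][:,:,::-1]
def crop(im,x,y,w,h,k): return cv2.resize(im[y:y+h,x:x+w],(w*k,h*k),interpolation=cv2.INTER_CUBIC)
cv2.imwrite("pics/a.png",crop(t,190,140,140,105,5))   # stand top
a=crop(t,120,190,80,75,5); b=crop(s,320,165,80,75,5)
cv2.imwrite("pics/b.png",np.hstack([a,b]))
cv2.imwrite("pics/c.png",crop(s,185,155,160,120,5))
E
```

```text
(no output)
```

View pics/a.png

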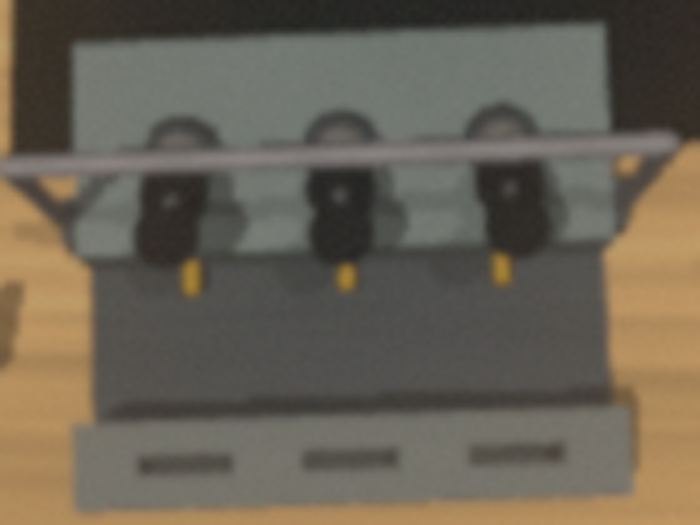

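View pics/b.png

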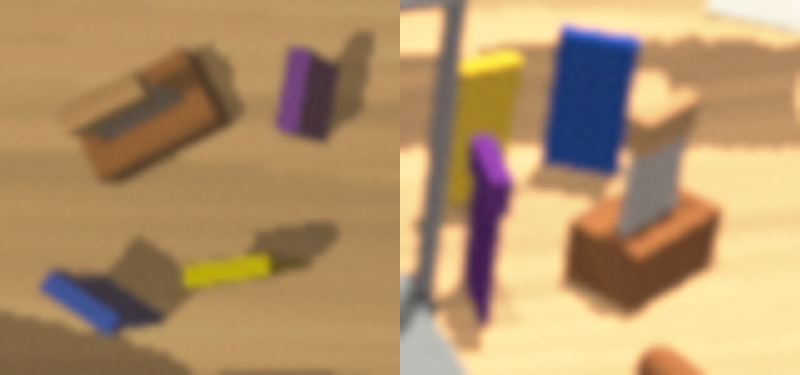

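View pics/c.png

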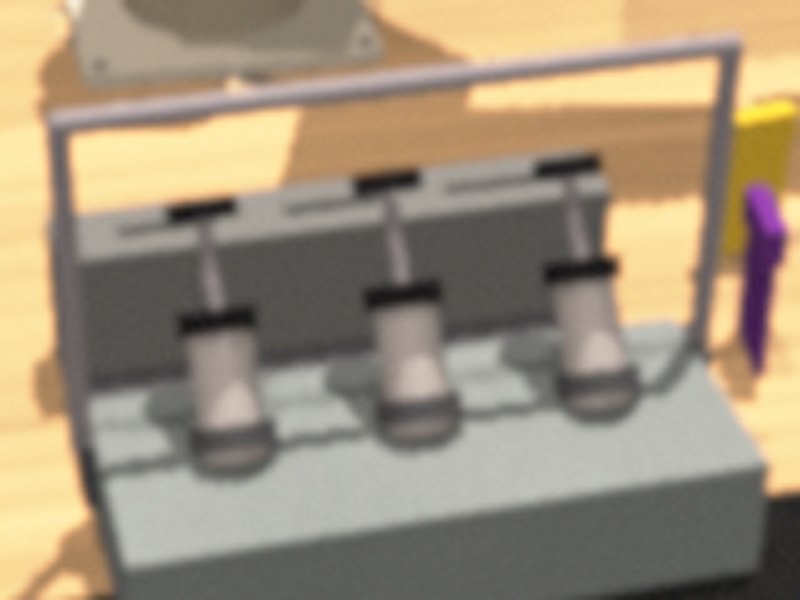

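The crop confirms the target: the grey blade with a wooden grip in the brown holder. The blue, yellow and purple plates stand free. Next I'll fit the stand pose from the picked corners.

```bash
cat > vis.py <<'E'
import cv2,numpy as np
from scipy.optimize import least_squares
def load(n):
    d=np.load(n+"0.npz"); return {k:d[k] for k in d}
C={"top":load("top"),"scene":load("scene")}
def proj(cam,P):
    c=C[cam]; T=np.linalg.inv(c["cam_to_world"]); p=np.atleast_2d(P)@T[:3,:3].T+T[:3,3]
    return np.c_[c["fx"]*p[:,0]/p[:,2]+c["cx"],c["fy"]*p[:,1]/p[:,2]+c["cy"]]
def pix(uv,x,y,k): return (np.array(uv,float)+.5)/k-.5+[x,y]
def world(q,P): # q=x,y,yaw
    c,s=np.cos(q[2]),np.sin(q[2]); return np.atleast_2d(P)@np.array([[c,-s,0],[s,c,0],[0,0,1]]).T+[q[0],q[1],0]
def crop(im,x,y,w,h,k): return cv2.resize(im[y:y+h,x:x+w],(w*k,h*k),interpolation=cv2.INTER_CUBIC)
E
cat > fit.py <<'E'
from vis import *
T=[((73,43),(65,160,70)),((606,23),(65,-160,70)),((76,427),(-165,160,90)),((630,405),(-165,-160,90)),((78,510),(-215,160,90)),((633,492),(-215,-160,90)),
((185,464),(-190,95,90)),((351,459),(-190,0,90)),((518,453),(-190,-95,90)),((5,163),(-43,166,246)),((672,141),(-43,-166,246))]
S=[((60,120),(-43,-166,246)),((735,45),(-43,166,246)),((122,570),(65,-160,70)),((765,465),(65,160,70)),((690,325),(-65,160,70))]
pt,wt=pix([a for a,b in T],190,140,5),np.array([b for a,b in T])/1e3
ps,ws=pix([a for a,b in S],185,155,5),np.array([b for a,b in S])/1e3
f=lambda q:np.r_[(proj("top",world(q,wt))-pt).ravel(),(proj("scene",world(q,ws))-ps).ravel()]
r=least_squares(f,[.55,0,0],loss="soft_l1",x_scale=.1); q=r.x
print("stand",q); print(np.round(f(q).reshape(-1,2),1).tolist())
for nm,g,n in(("top",pt,len(pt)),):
    h=least_squares(lambda q:(proj("top",world(q,wt))-pt).ravel(),q,x_scale=.1).x; print("top only",h)
h=least_squares(lambda q:(proj("scene",world(q,ws))-ps).ravel(),q,x_scale=.1).x; print("scene only",h)
np.save("stand.npy",q)
a=np.array([-np.sin(np.radians(35)),0,np.cos(np.radians(35))])
for y,kt,ks in((.095,(166,237),(567,166)),(0,(341,232),(387,182)),(-.095,(521,226),(200,210))):
    K=lambda s:world(q,np.array([0,y,.07])+s*a)
    for cam,p in(("top",pix(kt,190,140,5)),("scene",pix(ks,185,155,5))):
        l=least_squares(lambda s:(proj(cam,K(s[0]))-p).ravel(),[.13]); print(y,cam,"s",l.x,"res",l.fun)
E
python3 fit.py
python3 - <<'E'
from vis import *
a=crop(C["top"]["image"][:,:,::-1],125,192,50,40,8); b=crop(C["scene"]["image"][:,:,::-1],347,175,45,55,8)
o=np.zeros((440,760,3),np.uint8); o[:320,:400]=a; o[:,400:]=b
cv2.imwrite("pics/d.png",o)
E
```

```text
stand [0.62084387 0.01177148 0.04604893]
[[-0.2, -0.1], [-0.8, -0.3], [-0.9, -1.0], [-0.4, -0.3], [-1.1, -0.1], [0.0, -0.0], [-0.1, -0.4], [-0.2, -0.5], [-0.4, -0.4], [0.3, 0.4], [-1.1, -0.1], [-2.2, 0.6], [-2.1, -0.4], [-0.6, -0.7], [-0.2, -0.6], [-4.7, -2.1]]
top only [0.62018263 0.01050499 0.04594903]
scene only [0.62379473 0.01516364 0.02232638]
0.095 top s [0.12425166] res [-0.34101867 -0.0625283 ]
0.095 scene s [0.12162015] res [-1.38488724  0.19818485]
0 top s [0.12626251] res [-0.23262368  0.00047312]
0 scene s [0.12524527] res [-1.39414988  0.19420577]
-0.095 top s [0.12767643] res [-0.81664408  0.15600152]
-0.095 scene s [0.12330238] res [-1.0174335  0.137719 ]
```

View pics/d.png

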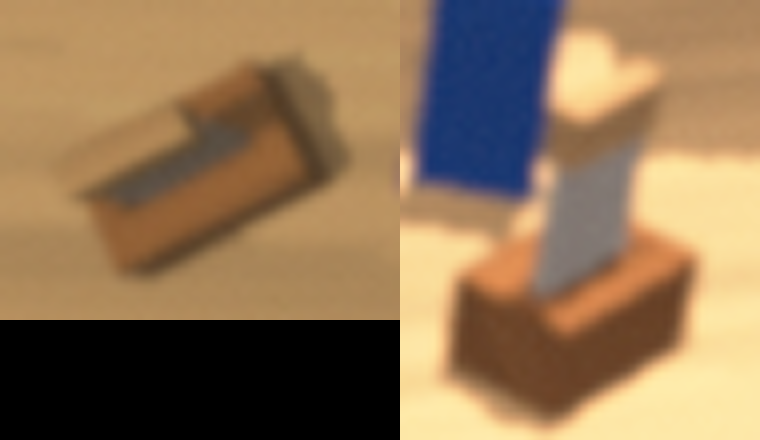

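```bash
cat > fith.py <<'E'
from vis import *
HT=[((250,65),(25,-40,40)),((300,167),(-25,-40,40)),((332,184),(-25,-40,0)),((130,278),(-25,40,0))]
HS=[((163,335),(25,-40,40)),((297,260),(25,40,40)),((58,275),(-25,-40,40)),((148,420),(25,-40,0)),((285,347),(25,40,0)),((48,372),(-25,-40,0))]
PT=[((55,165),(7,25,114)),((80,197),(-7,25,114)),((203,140),(-7,-25,114)),((180,103),(7,-25,114))]
PS=[((138,298),(3,-25,40)),((228,250),(3,25,40))]
def mk(L,o): return pix([a for a,b in L],*o,8),np.array([b for a,b in L])/1e3
ot,os_=(125,192),(347,175)
def res(q,t,s):
    o=[]
    for cam,D in(("top",t),("scene",s)):
        if D: o.append((proj(cam,world(q,D[1]))-D[0]).ravel())
    return np.concatenate(o)
ht,hs,pt,ps=mk(HT,ot),mk(HS,os_),mk(PT,ot),mk(PS,os_)
for n,t,s in(("holder both",ht,hs),("holder top",ht,None),("holder scene",None,hs),("plate both",pt,ps),("plate top",pt,None)):
    r=least_squares(res,[.55,.25,.4],args=(t,s),x_scale=.1); print(n,np.round(r.x,4),np.round(r.fun,1))
E
python3 fith.py
python3 - <<'E'
import numpy as np
from rig import manip
from scipy.spatial.transform import Rotation as R
q=np.load('stand.npy'); yaw=q[2]
# leaning tool
for roll in (0,np.pi/2,np.pi,-np.pi/2):
  z=R.from_euler('z',yaw).apply([np.sin(np.radians(35)),0,-np.cos(np.radians(35))])
  y=R.from_euler('z',yaw).apply([0,1,0]); x=np.cross(y,z)
  r=R.from_matrix(np.c_[x,y,z])*R.from_euler('z',roll)
  for yy in(.095,0,-.095):
    p=[q[0],q[1]]; a=-z
    P=np.array([*(R.from_euler('z',yaw).apply([0,yy,0])[:2]+p),.07])+a*.14
    print(np.round(roll,2),yy,P.round(3),np.round(manip.solve_ik(P,r.as_rotvec()),2) if manip.solve_ik(P,r.as_rotvec()) is not None else None)
E
```

```text
holder both [0.4868 0.349  0.4709] [-0.6 -1.3 -0.3  0.5 -0.8 -0.6  1.4 -1.1  0.  -0.5  0.7 -0.7 -0.6 -0.7
 -0.1  0.3  0.  -0.4 -1.  -1.6]
holder top [0.4851 0.3486 0.4612] [-0.4 -0.7 -0.2  1.2 -0.7  0.1  1.3 -0.6]
holder scene [0.4895 0.3479 0.4922] [ 0.4  0.1  0.7 -0.4 -0.4  0.   0.3  0.9 -0.  -0.  -0.9 -0.8]
plate both [0.4854 0.3443 0.477 ] [-0.2 -0.6 -1.4 -0.2 -0.9 -1.   0.  -0.7 -1.3 -1.2 -1.7 -1.1]
plate top [0.4836 0.3424 0.4796] [ 0.4  0.  -0.7  0.4 -0.3 -0.4  0.6 -0.1]
0 0.095 [0.536 0.103 0.185] [ 0.22  0.24  2.23 -0.98  0.12 -0.44]
0 0 [0.541 0.008 0.185] None
0 -0.095 [ 0.545 -0.087  0.185] None
1.57 0.095 [0.536 0.103 0.185] [ 0.22  0.24  2.23 -0.98  0.12  1.13]
1.57 0 [0.541 0.008 0.185] None
1.57 -0.095 [ 0.545 -0.087  0.185] [-0.28  0.25  2.21  1.11  0.21 -1.38]
3.14 0.095 [0.536 0.103 0.185] None
3.14 0 [0.541 0.008 0.185] None
3.14 -0.095 [ 0.545 -0.087  0.185] [-0.28  0.25  2.21  1.11  0.21  0.19]
-1.57 0.095 [0.536 0.103 0.185] [ 0.22  0.24  2.23 -0.98  0.12 -2.02]
-1.57 0 [0.541 0.008 0.185] None
-1.57 -0.095 [ 0.545 -0.087  0.185] [-0.28  0.25  2.21  1.11  0.21  1.76]
```

```bash
cat > lib.py <<'E'
import numpy as np
from rig import manip
from scipy.spatial.transform import Rotation as R
q=np.array([0.6205,0.0110,0.046])
Z=R.from_euler('z',q[2]); A=np.radians(35)
ax=Z.apply([-np.sin(A),0,np.cos(A)])
Y={1:.095,2:0.,3:-.095}
def W(p): return Z.apply(p)+[q[0],q[1],0]
def kpos(k,s): return W([0,Y[k],.07])+ax*s
def tool(lean,side,roll):
    z=Z.apply(R.from_euler('x',side,degrees=True).apply([np.sin(np.radians(lean)),0,-np.cos(np.radians(lean))]))
    y=Z.apply([0,1,0]); x=np.cross(y,z); x/=np.linalg.norm(x); y=np.cross(z,x)
    return (R.from_matrix(np.c_[x,y,z])*R.from_euler('z',roll,degrees=True)).as_rotvec()
E
python3 - <<'E'
from lib import *
for k in(1,2,3):
  out=[]
  for lean in(29,32,35,38,41,44):
    for side in(-12,-8,-4,0,4,8,12):
      for roll in(0,90,180,-90):
        J=[manip.solve_ik(kpos(k,s),tool(lean,side,roll)) for s in np.linspace(.19,.078,9)]
        if any(j is None for j in J): continue
        J=np.array(J); st=np.abs(np.diff(J,axis=0)).max()
        out.append((abs(lean-35)+abs(side)+10*(st>.4),lean,side,roll,round(st,2),J[0].round(2).tolist(),J[-1].round(2).tolist()))
  out.sort(key=lambda o:o[0]); print(k,len(out)); [print(o) for o in out[:5]]
E
```

```text
1 53
(np.int64(6), 29, 0, 0, np.float64(0.05), [0.22, 0.12, 2.19, -0.25, 0.35, -1.18], [0.2, 0.39, 2.12, -0.51, 0.15, -0.93])
(np.int64(6), 29, 0, 90, np.float64(0.05), [0.22, 0.12, 2.19, -0.25, 0.35, 0.39], [0.2, 0.39, 2.12, -0.51, 0.15, 0.64])
(np.int64(6), 29, 0, 180, np.float64(0.05), [0.22, 0.12, 2.19, -0.25, 0.35, 1.97], [0.2, 0.39, 2.12, -0.51, 0.15, 2.21])
(np.int64(7), 32, -4, 0, np.float64(0.11), [0.28, 0.12, 2.21, -0.6, 0.33, -0.8], [0.24, 0.39, 2.15, -1.22, 0.17, -0.19])
(np.int64(7), 32, -4, 90, np.float64(0.11), [0.28, 0.12, 2.21, -0.6, 0.33, 0.77], [0.24, 0.39, 2.15, -1.22, 0.17, 1.38])Traceback (most recent call last):
  File "<stdin>", line 7, in <module>
ValueError: time passes only in moves, steps and waits
```

```bash
cat > scan.py <<'E'
import sys
from lib import *
k=int(sys.argv[1]); out=[]
for lean in(30,33,36,40):
    for side in(-9,-5,0,5,9):
        J=[manip.solve_ik(kpos(k,s),tool(lean,side,0)) for s in(.175,.135,.105,.08)]
        if any(j is None for j in J): continue
        J=np.array(J); st=np.abs(np.diff(J,axis=0)).max()
        out.append((abs(lean-35)+abs(side)+10*(st>.7),lean,side,round(st,2),J[0].round(2).tolist(),J[-1].round(2).tolist()))
out.sort(key=lambda o:o[0]); print(k,len(out)); [print(o) for o in out[:6]]
E
for k in 2 3; do python3 scan.py $k; done
```

```text
2 2
(np.int64(10), 30, -5, np.float64(0.17), [0.03, 0.14, 2.21, -0.25, 0.27, -1.34], [0.03, 0.38, 2.15, -0.65, 0.11, -0.94])
(np.int64(14), 30, -9, np.float64(0.18), [0.08, 0.15, 2.21, -0.54, 0.3, -1.02], [0.07, 0.38, 2.15, -1.06, 0.17, -0.49])
3 0
```

```bash
sed -i 's/side,0))/side,float(sys.argv[2])))/' scan.py
python3 scan.py 3 180; python3 scan.py 3 90; python3 scan.py 2 180
```

```text
3 13
(np.int64(1), 36, 0, np.float64(0.32), [-0.3, 0.16, 2.24, 0.98, 0.25, 0.32], [-0.26, 0.4, 2.18, 1.81, 0.18, -0.49])
(np.int64(2), 33, 0, np.float64(0.21), [-0.29, 0.16, 2.21, 0.7, 0.28, 0.6], [-0.25, 0.39, 2.15, 1.31, 0.16, 0.01])
(np.int64(5), 30, 0, np.float64(0.12), [-0.28, 0.17, 2.18, 0.5, 0.34, 0.8], [-0.24, 0.39, 2.12, 0.85, 0.19, 0.48])
(np.int64(5), 40, 0, np.float64(0.38), [-0.32, 0.17, 2.28, 1.46, 0.23, -0.18], [-0.27, 0.42, 2.21, 2.24, 0.26, -0.93])
(np.int64(6), 36, 5, np.float64(0.22), [-0.36, 0.18, 2.23, 1.07, 0.34, 0.19], [-0.31, 0.41, 2.17, 1.62, 0.27, -0.34])
(np.int64(7), 33, 5, np.float64(0.17), [-0.35, 0.18, 2.2, 0.85, 0.37, 0.41], [-0.3, 0.4, 2.14, 1.29, 0.27, -0.01])
3 12
(np.int64(1), 36, 0, np.float64(0.32), [-0.3, 0.16, 2.24, 0.98, 0.25, -1.25], [-0.26, 0.4, 2.18, 1.81, 0.18, -2.07])
(np.int64(2), 33, 0, np.float64(0.21), [-0.29, 0.16, 2.21, 0.7, 0.28, -0.97], [-0.25, 0.39, 2.15, 1.31, 0.16, -1.56])
(np.int64(5), 30, 0, np.float64(0.12), [-0.28, 0.17, 2.18, 0.5, 0.34, -0.77], [-0.24, 0.39, 2.12, 0.85, 0.19, -1.09])
(np.int64(5), 40, 0, np.float64(0.38), 
[... 318 characters left out ...]

(np.int64(6), 36, 5, np.float64(0.45), [-0.1, 0.14, 2.27, 0.96, 0.19, 0.5], [-0.08, 0.39, 2.21, 2.04, 0.16, -0.58])
(np.int64(7), 33, 5, np.float64(0.27), [-0.1, 0.14, 2.24, 0.66, 0.25, 0.8], [-0.08, 0.38, 2.18, 1.46, 0.14, 0.0])
(np.int64(10), 30, -5, np.float64(0.17), [0.03, 0.14, 2.21, -0.25, 0.27, 1.8], [0.03, 0.38, 2.15, -0.65, 0.11, 2.21])
(np.int64(10), 30, 5, np.float64(0.15), [-0.09, 0.15, 2.21, 0.49, 0.31, 0.98], [-0.08, 0.38, 2.15, 0.93, 0.17, 0.54])
(np.int64(10), 36, 9, np.float64(0.32), [-0.15, 0.15, 2.27, 1.13, 0.27, 0.3], [-0.12, 0.4, 2.2, 1.86, 0.24, -0.44])
(np.int64(10), 40, 5, np.float64(0.5), [-0.1, 0.15, 2.31, 1.62, 0.16, -0.17], [-0.08, 0.41, 2.24, 2.49, 0.25, -1.03])
```

```bash
cat > press.py <<'E'
import sys
from lib import *
CFG={1:(29,0,0),2:(33,6,180),3:(34,0,180)}
def along(): return float((manip.get_position()-W([0,0,.07]))@ax)
def press(k,s0=.136):
    o=tool(*CFG[k]); t0=manip.get_time()
    manip.move_to(kpos(k,.23),o); manip.servo_line(kpos(k,s0),rate=.2); manip.hold(.1)
    f0=manip.get_contact_force(); F=lambda:-float((manip.get_contact_force()-f0)@-ax)
    s=s0; sc=None; log=[]; res=None
    while s>.076:
        s-=.002
        try: manip.servo_line(kpos(k,s),rate=.03)
        except manip.IKError: res="ik"; break
        f=F(); a=along(); log.append((round(s*1e3),round(a*1e3,1),round(f,1)))
        if sc is None and f>2: sc=a
        tr=0 if sc is None else sc-a
        if tr<.029 and f>10: res="blocked"; break
        if tr>=.029 and f>16: res="home"; break
    print(k,res,"contact",sc,"travel",tr,"dt",manip.get_time()-t0,"T",manip.get_time()); print(log)
    manip.servo_line(kpos(k,.19),rate=.15)
if __name__=="__main__":
    manip.command_gripper(0)
    press(int(sys.argv[1]))
E
python3 press.py 1
```

```text
1 blocked contact 0.11986299820337373 travel 0.02702662918311989 dt 8.2833 T 9.15
[(134, 134.6, -0.3), (132, 132.0, 0.6), (130, 129.8, 1.1), (128, 127.9, 0.3), (126, 126.0, 1.6), (124, 123.9, 1.0), (122, 121.9, 2.0), (120, 119.9, 2.3), (118, 117.9, 1.0), (116, 115.9, 1.9), (114, 113.9, 0.8), (112, 111.9, 2.1), (110, 109.9, 1.7), (108, 107.9, 1.9), (106, 105.9, 1.1), (104, 103.9, 1.8), (102, 101.9, 2.3), (100, 99.9, 1.4), (98, 97.9, 1.5), (96, 95.9, 1.9), (94, 93.9, 2.1), (92, 92.8, 20.0)]
```

```bash
python3 - <<'E'
from lib import *
import vis,cv2
c=manip.camera("scene"); t=manip.camera("top")
cv2.imwrite("pics/e.png",np.hstack([vis.crop(c["image"][:,:,::-1],185,155,160,120,5)[:,:,:][:600],])[:600,:800])
im=[vis.crop(c["image"][:,:,::-1],190,145,145,110,3),vis.crop(t["image"][:,:,::-1],190,140,120,110,3)]
cv2.imwrite("pics/e.png",np.hstack(im)); print(manip.get_position())
E
```

```text
[0.50736019 0.1008383  0.22475978]
```

View pics/e.png

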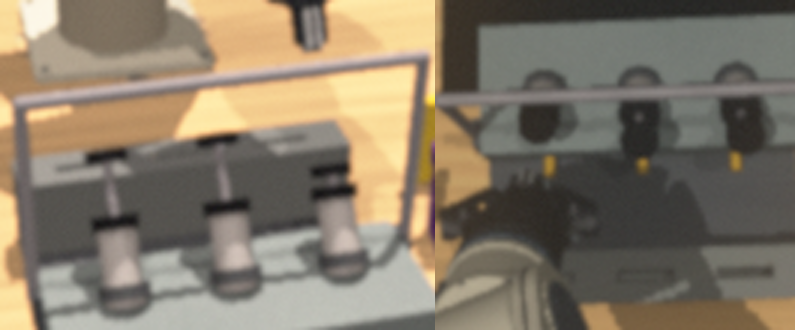

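The left plunger moved at a light, even force and then hit a hard stop at s=92.8 mm. The picture shows its knob down by the cap, so it is clear and home, and the "blocked" label came from my travel reference being off. I'll switch to absolute limits for the other two.

```bash
python3 - <<'E'
s=open('press.py').read()
s=s.replace("s-=.002","s-=.003 if s>.099 else .0015")
a=s.index("        if tr<.029"); b=s.index("    print(k,res")
s=s[:a]+'''        if a>.099 and f>8: res="blocked"; break
        if a<=.099 and f>14: res="home"; break
'''+s[b:]
open('press.py','w').write(s)
E
python3 press.py 2; python3 press.py 3
```

```text
2 blocked contact 0.11503471210480339 travel 0.011589630668021392 dt 5.3666 T 15.6333
[(133, 133.5, -1.3), (130, 130.2, 1.6), (127, 127.1, 1.2), (124, 124.0, 1.0), (121, 121.0, 0.4), (118, 118.0, 1.3), (115, 115.0, 2.1), (112, 112.1, 3.7), (109, 109.2, 7.1), (106, 106.3, 8.0), (103, 103.4, 11.2)]
3 home contact 0.09264861893690603 travel 0.00027720497613122064 dt 5.491599999999998 T 22.1083
[(133, 133.5, 0.2), (130, 130.2, 0.3), (127, 127.0, -0.5), (124, 124.0, -0.7), (121, 120.9, 0.3), (118, 117.9, -0.3), (115, 115.0, -0.5), (112, 112.0, -0.9), (109, 109.0, -0.1), (106, 106.0, -0.3), (103, 103.0, -0.7), (100, 100.0, -1.0), (97, 97.0, 0.0), (95, 95.5, 0.6), (94, 93.9, 1.4), (92, 92.6, 7.2), (91, 92.4, 31.1)]
```

Pump 2 (middle) stiffened gradually, so it is the blocked one, and it has been let go. Pumps 1 and 3 are home. Next I'll grasp the plate, lift it, and look.

```bash
cat >> lib.py <<'E'
def down(phi): return (R.from_euler('z',phi)*R.from_euler('x',np.pi)).as_rotvec()
E
cat > grasp.py <<'E'
from lib import *
P=np.array([.4850,.3440]); yaw=.475
best=None
for d in(np.pi/2,-np.pi/2):
    j=[manip.solve_ik([*P,.083],down(yaw+d)),manip.solve_ik(W([-.19,0,.108]),down(q[2]+d))]
    print(d,[None if x is None else np.round(x,2) for x in j])
    if all(x is not None for x in j):
        m=max(abs(x[5]) for x in j)
        if best is None or m<best[0]: best=(m,d)
d=best[1]; open('d.txt','w').write(str(d))
manip.move_to(W([-.2,-.095,.26]),down(q[2]+d))
manip.command_gripper(.045,40)
manip.move_to(W([-.2,.2,.26]),down(yaw+d))
manip.move_to([*P,.15],down(yaw+d))
manip.servo_line([*P,.083],rate=.1)
print("F",manip.get_contact_force().round(1))
manip.command_gripper(0,40); print("w",manip.get_width(),manip.get_grip_force(),manip.get_contact_force().round(1))
manip.servo_line([*P,.20],rate=.12)
print("w",manip.get_width(),manip.get_contact_force().round(1),manip.get_time())
E
python3 grasp.py
```

```text
1.5707963267948966 [array([0.6 , 0.58, 1.78, 0.  , 0.78, 0.12]), array([-0.02,  0.36,  2.13, -0.  ,  0.66, -0.07])]
-1.5707963267948966 [None, None]
F [-0.7  1.2 -0.1]
w 0.013225508527896236 39.893701672554016 [0.6 0.3 3.8]
w 0.013314475366259463 [-0.9  0.1 -1.9] 28.55
```

```bash
python3 - <<'E'
from lib import *
import vis,cv2
d=float(open('d.txt').read())
manip.move_to(W([-.2,.2,.20]),down(q[2]+d)); manip.move_to(W([-.19,0,.175]),down(q[2]+d)); manip.hold(.2)
p=manip.get_position(); print(p,manip.get_ee_rot(),manip.get_time())
c=manip.camera("scene"); t=manip.camera("top")
np.save("s1.npy",c["image"])
pr=lambda P:vis.proj("scene",P)[0].round(1)
zb=p[2]-.068; l=lambda y,z:pr(np.array([p[0],p[1],0])+Z.apply([.003,y,0])+[0,0,z])
print("exp blade: bl",l(-.025,zb),"br",l(.025,zb),"tr",l(.025,zb+.075),"slot",[pr(W([-.19,y,.09])) for y in(-.02625,.02625)])
im=[vis.crop(c["image"][:,:,::-1],205,130,80,85,5),vis.crop(t["image"][:,:,::-1],215,190,80,85,5)]
cv2.imwrite("pics/f.png",np.hstack(im))
E
```

```text
[0.43109638 0.00348725 0.17516706] [2.16702295e+00 2.27414915e+00 6.72251067e-04] 30.2583
exp blade: bl [241.1 191.5] br [258.4 189.3] tr [258.7 165.8] slot [array([240.1, 196.1]), array([258. , 193.8])]
```

View pics/f.png

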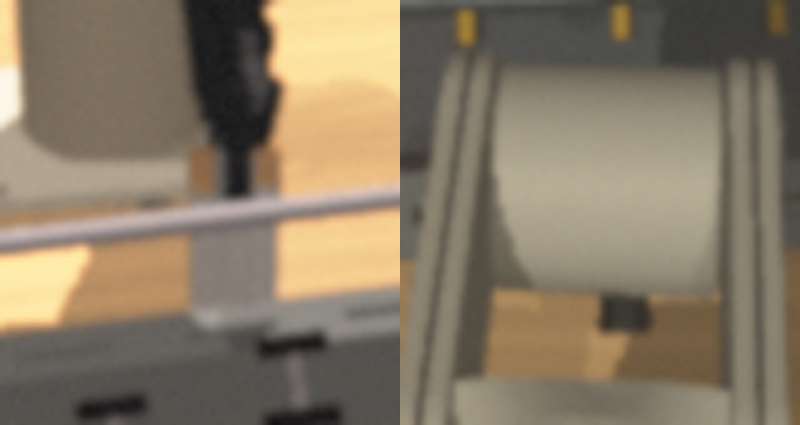

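The scene view shows the blade at x=242.6 to 259.8, hanging over the block. Its offset from prediction (+1.4 px) matches the stand's own offset in this camera, so y is aligned to within about 1 mm. I'll insert it with force checks.

```bash
cat > ins.py <<'E'
from lib import *
d=float(open('d.txt').read()); o=down(q[2]+d)
manip.hold(.1); f0=manip.get_contact_force(); F=lambda:manip.get_contact_force()-f0
def go(dx,dy,z0=.163,zend=.108):
    z=z0; manip.servo_line(W([-.19+dx,dy,z]),o,rate=.08); log=[]
    while z>zend+1e-4:
        z=max(z-.004,zend); manip.servo_line(W([-.19+dx,dy,z]),o,rate=.05); f=F(); log.append((round(z*1e3),*f.round(1)))
        if f[2]>(10 if z>.112 else 25): break
    print(dx,dy,"z",manip.get_position()[2],log,manip.get_time()); return manip.get_position()[2]
for dx,dy in((0,0),(.0025,0),(-.0025,0),(0,.0025),(0,-.0025)):
    if go(dx,dy)<.145: break
print("w",manip.get_width())
E
python3 ins.py
```

```text
0 0 z 0.1085005309684673 [(159, np.float64(0.4), np.float64(-2.2), np.float64(-0.3)), (155, np.float64(1.1), np.float64(-1.4), np.float64(-0.7)), (151, np.float64(0.9), np.float64(-0.6), np.float64(0.5)), (147, np.float64(0.4), np.float64(-1.0), np.float64(0.0)), (143, np.float64(0.5), np.float64(-0.7), np.float64(0.2)), (139, np.float64(1.5), np.float64(-0.7), np.float64(-0.8)), (135, np.float64(0.4), np.float64(-1.4), np.float64(-0.4)), (131, np.float64(0.4), np.float64(-1.2), np.float64(0.5)), (127, np.float64(0.9), np.float64(-0.8), np.float64(-0.1)), (123, np.float64(1.5), np.float64(-1.4), np.float64(-0.2)), (119, np.float64(0.3), np.float64(-2.0), np.float64(0.1)), (115, np.float64(0.9), np.float64(-1.5), np.float64(-0.7)), (111, np.float64(0.9), np.float64(-1.3), np.float64(-0.3)), (108, np.float64(0.4), np.float64(-1.5), np.float64(7.0))] 34.2583
w 0.01350208655321545
```

```bash
python3 - <<'E'
from lib import *
import vis,cv2
d=float(open('d.txt').read()); o=down(q[2]+d)
manip.servo_line(W([-.19,0,.1072]),o,rate=.02); print(manip.get_contact_force(),manip.get_position())
manip.servo_line(W([-.19,0,.1082]),o,rate=.03)
manip.command_gripper(.04); manip.servo_line(W([-.19,0,.25]),o,rate=.15)
manip.move_to(W([-.2,.33,.3]),o); manip.hold(.3)
print(manip.get_time())
c=manip.camera("scene"); t=manip.camera("top")
im=[vis.crop(c["image"][:,:,::-1],180,130,135,125,3),vis.crop(t["image"][:,:,::-1],190,140,130,125,3)]
cv2.imwrite("pics/g.png",np.hstack(im))
E
```

```text
[-1.88658553  0.02409752 18.65581703] [0.43176311 0.0022383  0.10845756]
37.7917
```

View pics/g.png

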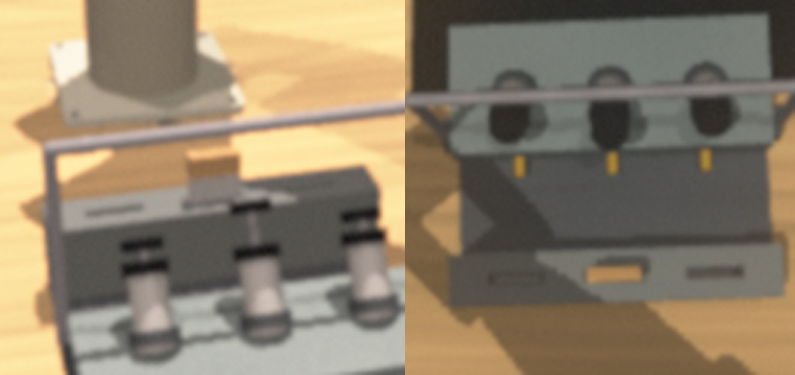

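The plate stands upright and home in the middle slot (grip at (613,273) in the right half). The outer plungers are down and the middle one has sprung part-way up. The arm is clear, so I'm handing the job in.

```bash
python3 -c "
from rig import manip
print(manip.sign_off(),manip.get_time())"
```

```text
the job is handed in; nothing more can be done
the job is handed in; nothing more can be done
```

The job is handed in: the left and right plungers are pushed home, the middle pump was the blocked one and was let go, and the plate stands upright and fully home in its slot; the robot was at about 38 s of the 64 s allowed.

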